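# Wind the deed stage up to its pointer

## Robot

A 6-joint arm with a two-finger parallel gripper is mounted at the origin on a cart in front of the work surface, level with it; the furniture and walls round the work are solid. World frame = base frame: x ahead of the robot, y to its left, z up, the work surface at z = 0. Lengths are in mm, angles in degrees, forces in N, time in s.
With the tool pointing down it reaches from about 300 to 850 mm from the base axis. Payload 4.2 kg.
Tool frame: the origin (TCP) lies midway between the tips of the shut fingers; the grasp point (between the pads) lies 19 mm behind it (env.tcp_to_grasp is the distance from the TCP to the grasp point, in mm); z points along the fingers, x is the direction in which the jaws open and shut, and the axes are right-handed (so a half turn about z gives the same grasp; the last joint's range is limited). The gripper opens to 91 mm and grips with 3 to 60 N. Pads are 32 mm wide; open, the fingers measure 118 mm over their backs; the gripper's body (76 mm by 178 mm) begins 60 mm behind the grasp point.
Start: joints at [-72.651, 18.312, 89.639, -0, 72.044, -1.146], TCP at [182.407, -545.317, 213.976] pointing down, gripper open.
Joint ranges: [-177.97, 177.97], [-48.28, 115.42], [12.27, 149.76], [-77.06, 257.06], [2.81, 150.46], [-146.56, 146.56]. Speed limits (degrees/s): [147.25, 147.25, 180, 180, 180, 180].

## Interface

Orientations are given as [roll, pitch, yaw] about the fixed x, y, z axes, in that order (R = Rz(yaw) Ry(pitch) Rx(roll)).
In Python, from workcell import env gives the robot as it stands.
- The arm moves only by the tool drive_tool, never from a script. Its argument "motion" is a list of rows, each a list of 2 entries, a list of its own where there are three numbers: the shift along the world's x, y, z in m, then the turn, a rotation vector about the world's x, y, z in rad. In form: [[[dx, dy, dz], [wx, wy, wz]], ...]. A call has exactly 10 rows; each row shifts and turns the commanded pose from where the row before left it; what a row does not reach is not made up. A row lasts 1/12 s, in which the tool goes at most 41.7 mm and 7.16 degrees, less where a joint would pass 70% of its speed; a pose out of reach is approached as far as the arm can. A call is refused whole if a number of a shift passes 0.0417 or a number of a turn 0.125, either way. A call with a gripper value outside its range is refused whole. "claw" is the opening, from 0 (shut) to 1 (fully open), set as the call begins (left out, the last holds). The fingers move at their own pace and stop on an object; "force" is the grip in N (left out, the last holds). Time passes only in rows, so rows that do not move let the fingers close, or fill a call up. It gives the time, the measured TCP pose, the force and the opening at its end, in the units of the state.
- env.state(): the state, without advancing time (a new reading comes with each control period).
- env.grab_frame(name): name is "side" or "top" or "wrist"; returns the picture (384x512x3 uint8, red, green, blue); there is no depth.
- env.camera_params(name): a dict with "fov_y" (degrees; the focal length in pixels is half the picture's height over the tangent of half this angle, whatever the lens; pixels are square), "cx", "cy" (the principal point, pixels), "pose" (4x4, takes a point from camera to world coordinates). Camera axes: x right, y down, z forward; pixel columns grow to the right and rows downward; lengths in mm; the calibration is good to about 2 mm. A picture is of the moment at which its call begins: read the wrist's pose just before it. camera_params takes no time and is no camera call; for the wrist camera it gives the pose at the moment of the call.
- env.job_done(): hands the job in, once; it reports no verdict.
The state is a dict: "time_s": time; "qpos": joint angles; "qvel": joint speeds; "effort": joint torques, N m; "ee_pos": TCP position; "ee_rot": TCP orientation; "force": force on the tool from outside, world axes, zero at the start; "torque": the same for the moment, N m; "gripper_width": finger opening in mm.
Only numpy, scipy, OpenCV 4.12 (cv2) and the standard library are available. Lean on these libraries where they do the work, as an engineer would, in place of code of your own. Each camera call takes 0.05 s, during which the arm holds its last target.

## Task

Two lift stands stand on the table, each with a folded deed lying on its stage. Wind the stand that holds the blue deed up with its crank (clockwise, several turns) until the top of its stage plate is level with the top of the red pointer on that stand's post, with the deed still lying on it. Keep the crank seated on its square shaft, leave it there when you let go, and leave the pointer and the other stand alone.

Things in the scene. Friction and masses are not known exactly. Their poses are not given: they have to be found in the camera images.
- blue_crank_grip (a point): Centre of the upright black crank grip on the stand with the blue deed: cylinder 24 mm across, 50 mm tall, spins freely on its pin, so a gripper can hold it and lead it round with its heading unchanged. It is 50 mm out from the shaft axis; the steel crank arm's top is 28 mm below this point. The loose crank (0.2 kg) sits by its weight on the shaft (socket 26 mm deep, 5 degrees of play).
- blue_shaft_end (a point): Centre of the top of that stand's 16 mm square shaft, hidden in the crank's hub, on the vertical axis the crank turns about; 106 mm above the table, 32 mm below the grip's centre. Clockwise from above raises the stage 18 mm a full turn, with 2 to 4 N at the grip; it stays where left. The top stop is 78 mm above the start. Within 95 mm of the axis only the crank is higher than 80 mm.
- blue_stage_mark (a point): Point on the top surface of the aluminium stage plate (140 x 250 x 10 mm) under the blue deed, at its front edge beside the pointer; its z is the height of the plate's top. The plate only goes up and down and starts at the bottom of its travel; its front edge is 125 mm from the shaft axis.
- blue_pointer_mark (a point): Centre of the top face of the red pointer block (22 x 30 x 14 mm) on the thin post in front of the stage with the blue deed, 148 mm from the shaft axis. The stage's top shall be level with this face, 40 to 58 mm above where the stage starts. The pointer is clamped; the post ends 170 mm above the table.
- pale_stage_mark (a point): The same point on the stage of the other stand, which holds the yellowish parchment deed and has its own crank and pointer: to be left alone.
- deed_blue: The blue folded deed, 221 x 125 x 23 mm, lying loose and flat on its stage plate; the origin is at its underside, about in the middle. It marks the right stand.
There are look-alikes about, which are no part of the job. Leave any green look-alike of the part that bears blue_crank_grip alone.

How it is judged:
By the outcome, as a careful person would: the job done as asked, in the order asked, and still so for the second after the job is handed in, with the robot touching nothing.
It also fails if it takes over 72 s, if anything falls off the work surface, if the arm or the gripper's body presses on something with over 40 N, if the wrist force passes 120 N, or if a joint passes its speed limit or range.

## Working session

There is one attempt and no reset: what is moved stays moved. The work goes in short steps, Python scripts to look and compute and a tool call to move; the robot and the scene stay as the last step left them, time stands still between calls to the robot, and variables do not carry over. Pictures are saved under pics/ and viewed, and the job is handed in when it is done.

Besides the shell and the picture viewer there is one more tool, called after "Emit:" in YAML: its name, and indented under it one key for each argument. drive_tool: Moves the arm, as the interface text tells. Its arguments: {"type":"object","properties":{"motion":{"type":"array","items":{"type":"array"}},"claw":{"type":"number"},"force":{"type":"number"}},"required":["motion"]}

```bash
mkdir -p pics; ls; python3 - <<'E'
from workcell import env
import cv2,numpy as np
print(env.state())
for n in ("side","top","wrist"):
    p=env.camera_params(n); print(n,p)
    cv2.imwrite(f"pics/{n}0.png",env.grab_frame(n)[:,:,::-1])
E
```

```text
pics
{'time_s': 0.0, 'qpos': array([-7.26514434e+01,  1.83492683e+01,  8.97080365e+01,  6.11819783e-04,
        7.20434925e+01, -1.14573307e+00]), 'qvel': array([-0.07792271, -0.03029044, -0.02993816, -0.10619865,  0.04832019,
       -0.05791454]), 'effort': array([-5.02725823e-05, -4.12457657e+01, -2.31970239e+01,  7.26535404e-02,
        4.55215154e-02, -1.47749543e-04]), 'ee_pos': array([ 182.24607934, -544.80476969,  213.13302394]), 'ee_rot': array([-1.79997403e+02,  1.00765578e-01, -7.15058972e+01]), 'force': array([ 0.11229507, -0.77562226, -0.5432932 ]), 'torque': array([-0.01303303, -0.02427573, -0.06470161]), 'gripper_width': 91.36912898660633}
side {'fov_y': 50.426912561186924, 'cx': 255.4538499579394, 'cy': 190.29272340019466, 'pose': array([[ 9.84224778e-01, -9.41364907e-02,  1.49799560e-01,
         4.25444046e+02],
       [-1.76922451e-01, -5.24556425e-01,  8.32789892e-01,
        -8.12443975e+02],
       [ 1.82403451e-04, -8.46155351e-01, -5.32936289e-01,
         6.70987868e+02],
       [ 0.00000000e+00,  0.00000000e+00,  0.00000000e+00,
         1.00000000e+00]])}
to
[... 166 characters left out ...]
0e+02],
       [-9.99369992e-01,  3.03422847e-02,  1.84110229e-02,
         4.24119271e+01],
       [-2.34103959e-02, -1.73669222e-01, -9.84525751e-01,
         1.08007047e+03],
       [ 0.00000000e+00,  0.00000000e+00,  0.00000000e+00,
         1.00000000e+00]])}
wrist {'fov_y': 62.70130807183083, 'cx': 252.66868947583146, 'cy': 190.4698629024558, 'pose': array([[ 3.17092746e-01, -9.12544478e-01, -2.58292018e-01,
         2.56550808e+02],
       [-9.48392174e-01, -3.05713097e-01, -8.42127444e-02,
        -5.21489626e+02],
       [-2.11537778e-03,  2.71665378e-01, -9.62389447e-01,
         3.82665717e+02],
       [ 0.00000000e+00,  0.00000000e+00,  0.00000000e+00,
         1.00000000e+00]])}
```

View pics/side0.png

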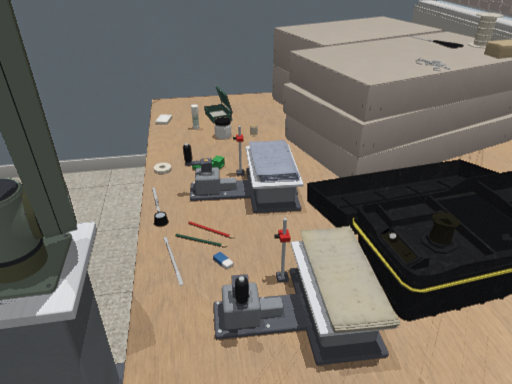

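View pics/top0.png

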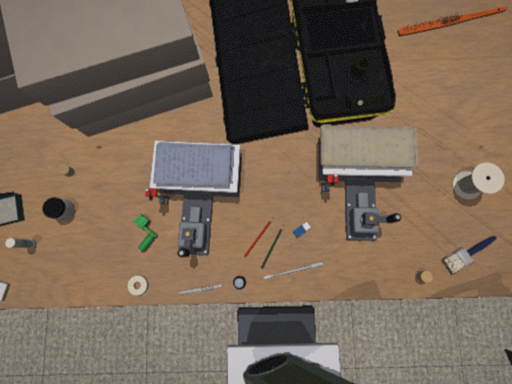

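View pics/wrist0.png

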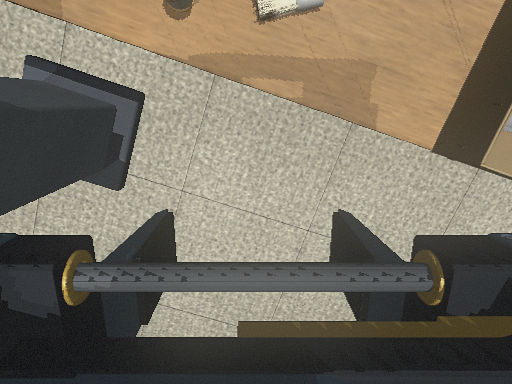

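```bash
python3 - <<'E'
import cv2,numpy as np
a=cv2.imread("pics/side0.png");b=cv2.imread("pics/top0.png")
c=cv2.resize(a[110:220,140:310],None,fx=4.5,fy=4.5,interpolation=cv2.INTER_CUBIC)
d=cv2.resize(b[130:270,130:260],None,fx=4.2,fy=4.2,interpolation=cv2.INTER_CUBIC)
cv2.imwrite("pics/side0c.png",c);cv2.imwrite("pics/top0c.png",d)
E
```

```text
(no output)
```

View pics/side0c.png

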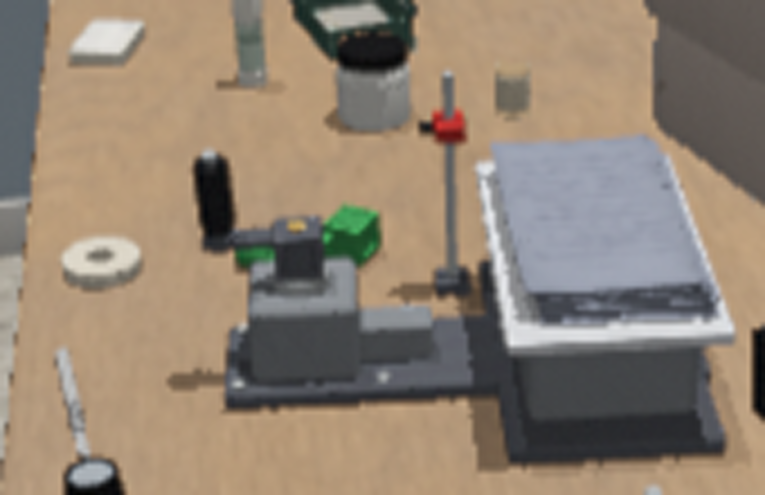

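View pics/top0c.png

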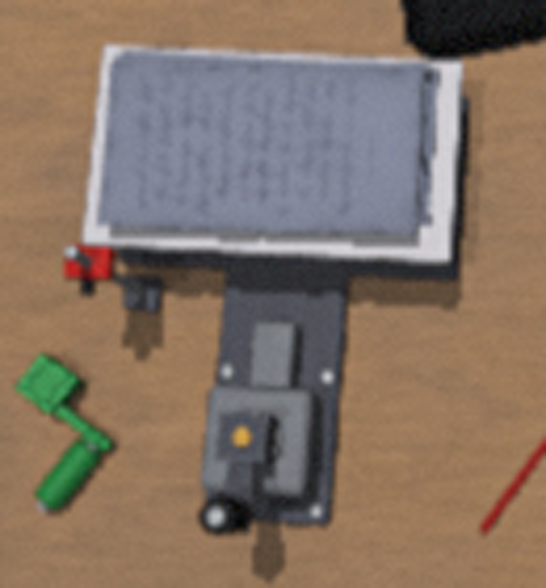

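```bash
cat > h.py <<'E'
from workcell import env
import cv2,numpy as np
def ray(p,uv):
    f=192/np.tan(np.radians(p["fov_y"]/2)); P=p["pose"]
    d=P[:3,:3]@np.array([(uv[0]-p["cx"])/f,(uv[1]-p["cy"])/f,1.]); return P[:3,3],d/np.linalg.norm(d)
def tri(*rs):
    A=0;b=0
    for o,d in rs:
        M=np.eye(3)-np.outer(d,d);A=A+M;b=b+M@o
    x=np.linalg.solve(A,b); return x,[np.linalg.norm((np.eye(3)-np.outer(d,d))@(x-o)) for o,d in rs]
def plane(r,z):
    o,d=r; return o+d*(z-o[2])/d[2]
def proj(p,X):
    f=192/np.tan(np.radians(p["fov_y"]/2)); P=p["pose"]
    c=P[:3,:3].T@(np.asarray(X)-P[:3,3]); return np.array([p["cx"]+f*c[0]/c[2],p["cy"]+f*c[1]/c[2]])
E
python3 - <<'E'
from h import *
S=env.camera_params("side");T=env.camera_params("top")
s=lambda x,y:((x+.5)/4.5-.5+140,(y+.5)/4.5-.5+110)
t=lambda x,y:((x+.5)/4.2-.5+130,(y+.5)/4.2-.5+130)
R=lambda a,b:tri(ray(S,s(*a)),ray(T,t(*b)))
np.set_printoptions(precision=1,suppress=True)
print("pin tip",R((208,153),(213,515)))
print("hub",R((297,226),(241,436)))
print("post top",R((447,73),(70,252)))
print("stage corner near-front(-y)",R((505,343),(449,261)))
print("stage corner far-front",R((484,165),(83,243)))
print("hub z~112",plane(ray(S,s(297,226)),112),plane(ray(T,t(241,436)),112))
print("pin z165",plane(ray(S,s(208,153)),165),plane(ray(T,t(213,515)),165))
E
```

```text
pin tip (array([417.7, 257.4, 165.6]), [np.float64(0.8738304368693368), np.float64(0.8738304368693866)])
hub (array([469.2, 252.5, 111.2]), [np.float64(0.266044719678268), np.float64(0.2660447196783483)])
post top (array([582.7, 347.9, 169.1]), [np.float64(0.2653547085435766), np.float64(0.2653547085434949)])
stage corner near-front(-y) (array([583.4, 117.1,  91.6]), [np.float64(0.7197499491121833), np.float64(0.7197499491121214)])
stage corner far-front (array([607.6, 366.5,  87.6]), [np.float64(2.590109526645879), np.float64(2.59010952664615)])
hub z~112 [468.9 250.9 112. ] [469.5 252.3 112. ]
pin z165 [416.8 258.5 165. ] [418.6 257.5 165. ]
```

Emit:
drive_tool:
  motion:
    - [[0.0148,0.0268,0.0087],[0,0,0.094]]
    - [[0.0148,0.0268,0.0087],[0,0,0.094]]
    - [[0.0148,0.0268,0.0087],[0,0,0.094]]
    - [[0.0148,0.0268,0.0087],[0,0,0.094]]
    - [[0.0148,0.0268,0.0087],[0,0,0.094]]
    - [[0.0148,0.0268,0.0087],[0,0,0.094]]
    - [[0.0148,0.0268,0.0087],[0,0,0.094]]
    - [[0.0148,0.0268,0.0087],[0,0,0.094]]
    - [[0.0148,0.0268,0.0087],[0,0,0.094]]
    - [[0.0148,0.0268,0.0087],[0,0,0.094]]
  claw: 0.7
  force: 15

```text
time_s: 0.98
ee_pos: [330.6, -275.8, 301.3]
ee_rot: [-180.0, 0.0, -17.4]
force: [1.3, -0.1, 0.4]
gripper_width: 64.0
```

Emit:
drive_tool:
  motion:
    - [[0.008,0.0268,0],[0,0,0.094]]
    - [[0.008,0.0268,0],[0,0,0.094]]
    - [[0.008,0.0268,0],[0,0,0.094]]
    - [[0.008,0.0268,0],[0,0,0.094]]
    - [[0.008,0.0268,0],[0,0,0.094]]
    - [[0.008,0.0268,0],[0,0,0.094]]
    - [[0.008,0.0268,0],[0,0,0.094]]
    - [[0.008,0.0268,0],[0,0,0.094]]
    - [[0.008,0.0268,0],[0,0,0.094]]
    - [[0.008,0.0268,0],[0,0,0.094]]

```text
time_s: 1.82
ee_pos: [410.3, -7.9, 300.9]
ee_rot: [-180.0, 0.0, 36.5]
force: [0.4, -0.2, 0.1]
gripper_width: 63.7
```

Emit:
drive_tool:
  motion:
    - [[0.0008,0.0268,-0.003],[0,0,0.094]]
    - [[0.0008,0.0268,-0.003],[0,0,0.094]]
    - [[0.0008,0.0268,-0.003],[0,0,0.094]]
    - [[0.0008,0.0268,-0.003],[0,0,0.094]]
    - [[0.0008,0.0268,-0.003],[0,0,0.094]]
    - [[0.0008,0.0268,-0.003],[0,0,0.094]]
    - [[0.0008,0.0268,-0.003],[0,0,0.094]]
    - [[0.0008,0.0268,-0.003],[0,0,0.094]]
    - [[0.0008,0.0268,-0.003],[0,0,0.094]]
    - [[0,0,0],[0,0,0]]

```text
time_s: 2.65
ee_pos: [417.3, 235.5, 272.8]
ee_rot: [-179.9, -0.1, 85.0]
force: [-0.4, -1.4, -0.0]
gripper_width: 63.5
```

```bash
python3 - <<'E'
from h import *
np.save("w1.npy",env.camera_params("wrist")["pose"])
p=env.camera_params("wrist");print(proj(p,[418,257.5,165.6]),proj(p,[469,252,111]))
cv2.imwrite("pics/w1.png",env.grab_frame("wrist")[:,:,::-1])
E
```

```text
[277.16876365 186.46675942] [271.51993174 218.20655163]
```

View pics/w1.png

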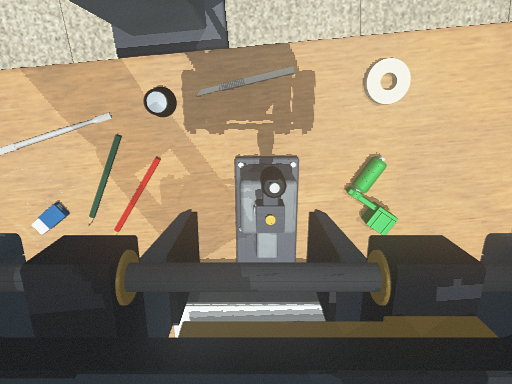

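```bash
python3 - <<'E'
from h import *
S=env.camera_params("side");T=env.camera_params("top");W=env.camera_params("wrist")
s=lambda x,y:((x+.5)/4.5-.5+140,(y+.5)/4.5-.5+110)
t=lambda x,y:((x+.5)/4.2-.5+130,(y+.5)/4.2-.5+130)
np.set_printoptions(precision=1,suppress=True)
print(tri(ray(S,s(208,153)),ray(T,t(213,515)),ray(W,(274,188))))
print(tri(ray(S,s(297,226)),ray(T,t(241,436)),ray(W,(270.5,220))))
print(env.state()["ee_pos"],env.state()["ee_rot"])
E
```

```text
(array([418. , 254.2, 167.8]), [np.float64(1.3512410762265035), np.float64(2.5840902034559043), np.float64(2.223614086100094)])
(array([469.4, 249.8, 113.4]), [np.float64(0.9139725331020377), np.float64(2.1417392827397057), np.float64(1.8961413301622432)])
[417.2 233.4 273.1] [-179.9    0.    84.9]
```

Emit:
drive_tool:
  motion:
    - [[0.0004,0.012,-0.005],[0,0,0.092]]
    - [[0,0.012,-0.01],[0,0,0]]
    - [[0,0,-0.02],[0,0,0]]
    - [[0,0,-0.025],[0,0,0]]
    - [[0,0,-0.025],[0,0,0]]
    - [[0,0,-0.025],[0,0,0]]
    - [[0,0,-0.02],[0,0,0]]
    - [[0,0,-0.016],[0,0,0]]
    - [[0,0,-0.005],[0,0,0]]
    - [[0,0,0],[0,0,0]]
  claw: 0.7

```text
time_s: 3.53
ee_pos: [417.1, 254.9, 121.5]
ee_rot: [-179.8, 0.1, 89.8]
force: [-0.5, 0.3, -0.9]
gripper_width: 64.1
```

```bash
python3 - <<'E'
from h import *
a=env.grab_frame("side")[:,:,::-1]
cv2.imwrite("pics/s2.png",cv2.resize(a[90:220,130:310],None,fx=4.2,fy=4.2,interpolation=cv2.INTER_CUBIC))
E
```

```text
(no output)
```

View pics/s2.png

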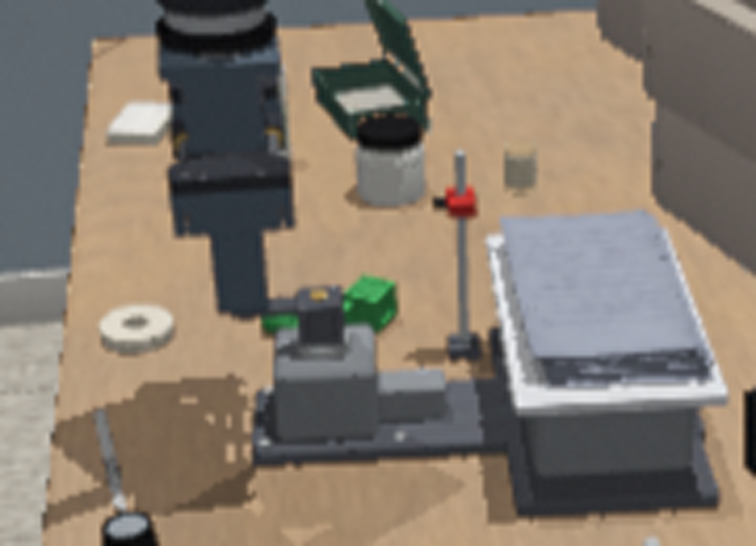

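Emit:
drive_tool:
  motion:
    - [[0,0,0],[0,0,0]]
    - [[0,0,0],[0,0,0]]
    - [[0,0,0],[0,0,0]]
    - [[0,0,0],[0,0,0]]
    - [[0,0,0],[0,0,0]]
    - [[0,0,0],[0,0,0]]
    - [[0,0,0],[0,0,0]]
    - [[0,0,0],[0,0,0]]
    - [[0,0,0],[0,0,0]]
    - [[0,0,0],[0,0,0]]
  claw: 0
  force: 15

```text
time_s: 4.42
ee_pos: [418.1, 256.0, 123.1]
ee_rot: [180.0, -0.0, 90.0]
force: [0.4, 0.7, 1.0]
gripper_width: 23.4
```

```bash
python3 - <<'E'
from h import *
for n in ("wrist","top"):
  a=env.grab_frame(n)[:,:,::-1]; cv2.imwrite(f"pics/{n}3.png",a)
print(env.state())
E
```

```text
{'time_s': 4.5167, 'qpos': array([ 3.01288079e+01,  1.53738372e+01,  1.08297332e+02,  1.13173367e-02,
        5.63145853e+01, -5.98296864e+01]), 'qvel': array([ 0.04510289, -0.04628066,  0.03478021,  0.0491834 ,  0.03578996,
       -0.11676359]), 'effort': array([-1.29257510e-01, -3.40698874e+01, -1.93538654e+01, -4.97835630e-02,
        1.20352622e-02,  3.04341966e-04]), 'ee_pos': array([418.0426816 , 255.97190137, 123.09357615]), 'ee_rot': array([ 1.79992418e+02, -1.53021407e-02,  8.99522195e+01]), 'force': array([-0.34559583,  0.15070898,  1.90699572]), 'torque': array([ 0.10840511, -0.12750563, -0.02197105]), 'gripper_width': 23.672706565502803}
```

View pics/wrist3.png

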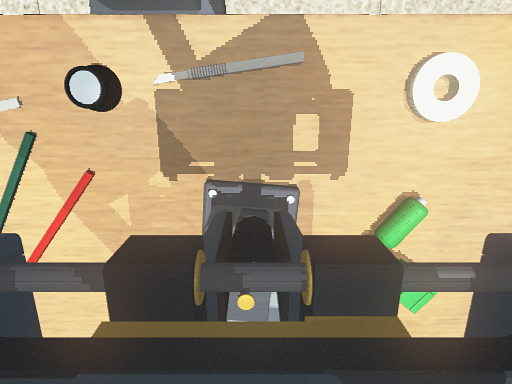

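```bash
python3 - <<'E'
from h import *
W=env.camera_params("wrist");print(plane(ray(W,(246,302)),112))
ph=np.radians(174.3-12*np.arange(31));P=np.round(50*np.c_[np.cos(ph),np.sin(ph)],1)
D=np.diff(P,axis=0)/1000
for k in range(3): print([[[round(float(a),4),round(float(b),4),0],[0,0,0]] for a,b in D[10*k:10*k+10]]); print(P[10*k+10])
E
```

```text
[470.27305705 250.89150237 112.        ]
[[[0.0022, 0.0102, 0], [0, 0, 0]], [[0.0042, 0.0096, 0], [0, 0, 0]], [[0.0061, 0.0085, 0], [0, 0, 0]], [[0.0077, 0.007, 0], [0, 0, 0]], [[0.009, 0.0053, 0], [0, 0, 0]], [[0.0099, 0.0033, 0], [0, 0, 0]], [[0.0104, 0.0011, 0], [0, 0, 0]], [[0.0104, -0.001, 0], [0, 0, 0]], [[0.01, -0.0032, 0], [0, 0, 0]], [[0.0091, -0.0052, 0], [0, 0, 0]]]
[29.2 40.6]
[[[0.0078, -0.0069, 0], [0, 0, 0]], [[0.0062, -0.0085, 0], [0, 0, 0]], [[0.0043, -0.0095, 0], [0, 0, 0]], [[0.0022, -0.0102, 0], [0, 0, 0]], [[0.0001, -0.0105, 0], [0, 0, 0]], [[-0.0022, -0.0102, 0], [0, 0, 0]], [[-0.0042, -0.0096, 0], [0, 0, 0]], [[-0.0061, -0.0085, 0], [0, 0, 0]], [[-0.0077, -0.007, 0], [0, 0, 0]], [[-0.009, -0.0053, 0], [0, 0, 0]]]
[ 20.6 -45.6]
[[[-0.0099, -0.0033, 0], [0, 0, 0]], [[-0.0104, -0.0011, 0], [0, 0, 0]], [[-0.0104, 0.001, 0], [0, 0, 0]], [[-0.01, 0.0032, 0], [0, 0, 0]], [[-0.0091, 0.0052, 0], [0, 0, 0]], [[-0.0078, 0.0069, 0], [0, 0, 0]], [[-0.0062, 0.0085, 0], [0, 0, 0]], [[-0.0043, 0.0095, 0], [0, 0, 0]], [[-0.0022, 0.0102, 0], [0, 0, 0]], [[-0.0001, 0.0105, 0], [0, 0, 0]]]
[-49.8   5. ]
```

Emit:
drive_tool:
  motion:
    - [[0.003,0.0102,0],[0,0,0]]
    - [[0.0042,0.0096,0],[0,0,0]]
    - [[0.0061,0.0085,0],[0,0,0]]
    - [[0.0077,0.007,0],[0,0,0]]
    - [[0.009,0.0053,0],[0,0,0]]
    - [[0.0099,0.0033,0],[0,0,0]]
    - [[0.0104,0.0011,0],[0,0,0]]
    - [[0.0104,-0.001,0],[0,0,0]]
    - [[0.01,-0.0032,0],[0,0,0]]
    - [[0.0091,-0.0052,0],[0,0,0]]

```text
time_s: 5.35
ee_pos: [497.8, 293.3, 123.5]
ee_rot: [-179.9, -0.1, 90.0]
force: [-2.6, 1.7, 4.8]
gripper_width: 23.5
```

```bash
python3 - <<'E'
from h import *
print(env.state()["force"],env.state()["torque"])
a=env.grab_frame("side")[:,:,::-1]
cv2.imwrite("pics/s4.png",cv2.resize(a[60:220,130:330],None,fx=3.7,fy=3.7,interpolation=cv2.INTER_CUBIC))
E
```

```text
[-2.63690005  1.68838283  4.75937163] [0.29970413 0.58497413 0.01545562]
```

View pics/s4.png

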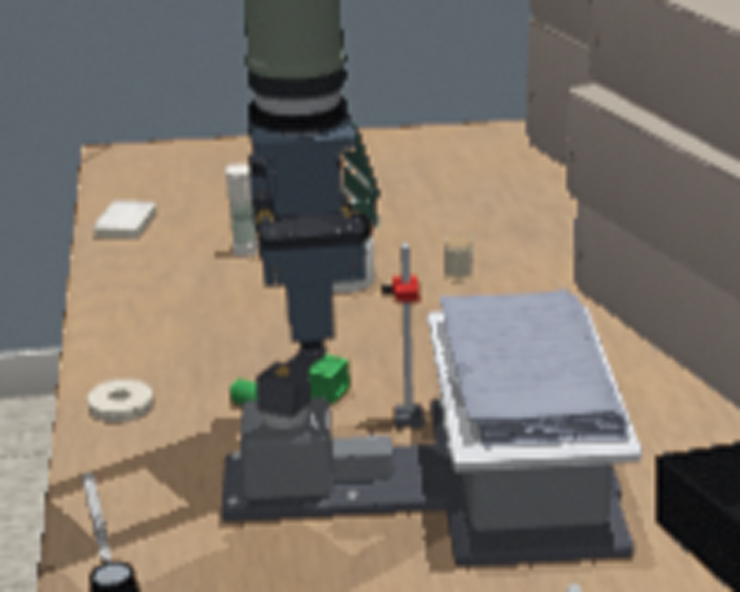

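Emit:
drive_tool:
  motion:
    - [[0.0078,-0.0069,0],[0,0,0]]
    - [[0.0062,-0.0085,0],[0,0,0]]
    - [[0.0043,-0.0095,0],[0,0,0]]
    - [[0.0022,-0.0102,0],[0,0,0]]
    - [[0.0001,-0.0105,0],[0,0,0]]
    - [[-0.0022,-0.0102,0],[0,0,0]]
    - [[-0.0042,-0.0096,0],[0,0,0]]
    - [[-0.0061,-0.0085,0],[0,0,0]]
    - [[-0.0077,-0.007,0],[0,0,0]]
    - [[-0.009,-0.0053,0],[0,0,0]]

```text
time_s: 6.23
ee_pos: [489.3, 204.3, 123.4]
ee_rot: [179.9, -0.1, 89.9]
force: [1.2, 5.0, 3.9]
gripper_width: 23.7
```

Emit:
drive_tool:
  motion:
    - [[-0.0099,-0.0033,0],[0,0,0]]
    - [[-0.0104,-0.0011,0],[0,0,0]]
    - [[-0.0104,0.001,0],[0,0,0]]
    - [[-0.01,0.0032,0],[0,0,0]]
    - [[-0.0091,0.0052,0],[0,0,0]]
    - [[-0.0078,0.0069,0],[0,0,0]]
    - [[-0.0062,0.0085,0],[0,0,0]]
    - [[-0.0043,0.0095,0],[0,0,0]]
    - [[-0.0022,0.0102,0],[0,0,0]]
    - [[-0.0001,0.0105,0],[0,0,0]]

```text
time_s: 7.07
ee_pos: [418.4, 253.6, 122.9]
ee_rot: [179.9, 0.3, 90.1]
force: [5.3, -4.4, 4.8]
gripper_width: 23.6
```

```bash
python3 - <<'E'
from h import *
print(env.state()["force"],env.state()["torque"])
a=env.grab_frame("side")[:,:,::-1]
cv2.imwrite("pics/s5.png",cv2.resize(a[60:220,130:330],None,fx=3.7,fy=3.7,interpolation=cv2.INTER_CUBIC))
E
```

```text
[ 5.34366028 -4.41956819  4.76000951] [-0.92097498 -1.34978242 -0.00992019]
```

View pics/s5.png

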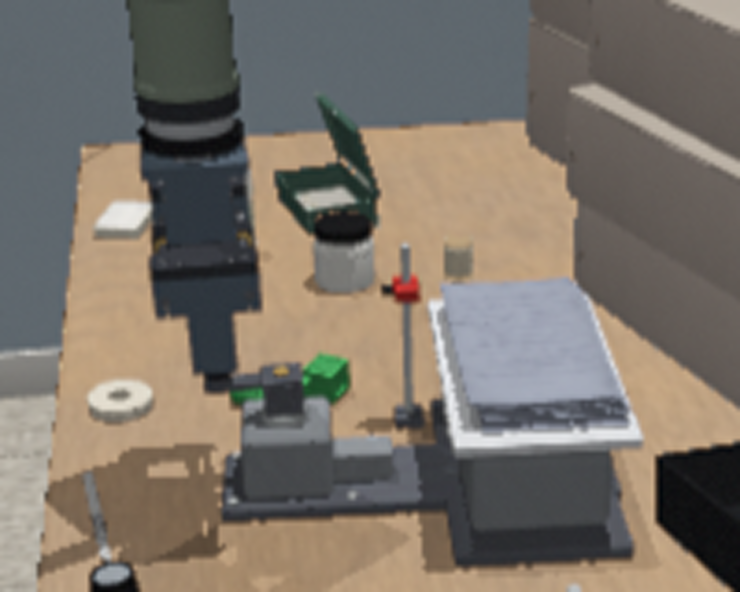

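Emit:
drive_tool:
  motion:
    - [[0.0022,0.0102,0],[0,0,0]]
    - [[0.0042,0.0096,0],[0,0,0]]
    - [[0.0061,0.0085,0],[0,0,0]]
    - [[0.0077,0.007,0],[0,0,0]]
    - [[0.009,0.0053,0],[0,0,0]]
    - [[0.0099,0.0033,0],[0,0,0]]
    - [[0.0104,0.0011,0],[0,0,0]]
    - [[0.0104,-0.001,0],[0,0,0]]
    - [[0.01,-0.0032,0],[0,0,0]]
    - [[0.0091,-0.0052,0],[0,0,0]]

```text
time_s: 7.95
ee_pos: [496.8, 292.9, 123.5]
ee_rot: [-179.9, -0.1, 90.0]
force: [1.0, 6.2, 5.6]
gripper_width: 23.6
```

Emit:
drive_tool:
  motion:
    - [[0.0078,-0.0069,0],[0,0,0]]
    - [[0.0062,-0.0085,0],[0,0,0]]
    - [[0.0043,-0.0095,0],[0,0,0]]
    - [[0.0022,-0.0102,0],[0,0,0]]
    - [[0.0001,-0.0105,0],[0,0,0]]
    - [[-0.0022,-0.0102,0],[0,0,0]]
    - [[-0.0042,-0.0096,0],[0,0,0]]
    - [[-0.0061,-0.0085,0],[0,0,0]]
    - [[-0.0077,-0.007,0],[0,0,0]]
    - [[-0.009,-0.0053,0],[0,0,0]]

```text
time_s: 8.78
ee_pos: [489.1, 204.8, 123.5]
ee_rot: [179.9, -0.0, 89.9]
force: [2.8, 4.4, 4.8]
gripper_width: 23.4
```

Emit:
drive_tool:
  motion:
    - [[-0.0099,-0.0033,0],[0,0,0]]
    - [[-0.0104,-0.0011,0],[0,0,0]]
    - [[-0.0104,0.001,0],[0,0,0]]
    - [[-0.01,0.0032,0],[0,0,0]]
    - [[-0.0091,0.0052,0],[0,0,0]]
    - [[-0.0078,0.0069,0],[0,0,0]]
    - [[-0.0062,0.0085,0],[0,0,0]]
    - [[-0.0043,0.0095,0],[0,0,0]]
    - [[-0.0022,0.0102,0],[0,0,0]]
    - [[-0.0001,0.0105,0],[0,0,0]]

```text
time_s: 9.62
ee_pos: [418.7, 253.6, 122.9]
ee_rot: [179.9, 0.3, 90.1]
force: [5.2, -4.9, 3.6]
gripper_width: 23.6
```

```bash
python3 - <<'E'
from h import *
for n,(x0,x1,y0,y1) in dict(side=(130,330,60,220),top=(130,260,130,270)).items():
  a=env.grab_frame(n)[:,:,::-1]; cv2.imwrite(f"pics/{n}6.png",a)
  cv2.imwrite(f"pics/{n}6c.png",cv2.resize(a[y0:y1,x0:x1],None,fx=3.7,fy=3.7,interpolation=cv2.INTER_CUBIC))
a=cv2.imread("pics/side6.png")
cv2.imwrite("pics/side6z.png",cv2.resize(a[120:200,225:305],None,fx=7,fy=7,interpolation=cv2.INTER_CUBIC))
a=cv2.imread("pics/side0.png")
cv2.imwrite("pics/side0z.png",cv2.resize(a[120:200,225:305],None,fx=7,fy=7,interpolation=cv2.INTER_CUBIC))
a=cv2.imread("pics/top6.png")
cv2.imwrite("pics/top6z.png",cv2.resize(a[130:210,140:250],None,fx=7,fy=7,interpolation=cv2.INTER_CUBIC))
E
```

```text
(no output)
```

View pics/side6c.png

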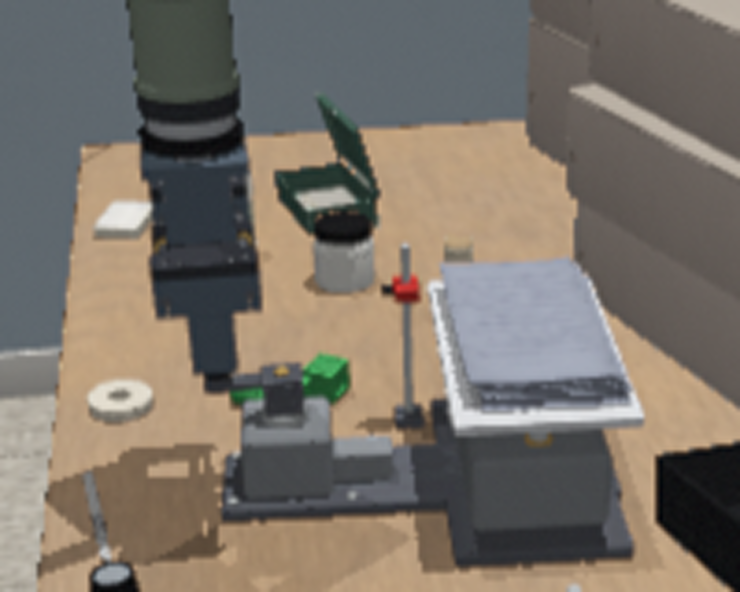

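View pics/side6z.png

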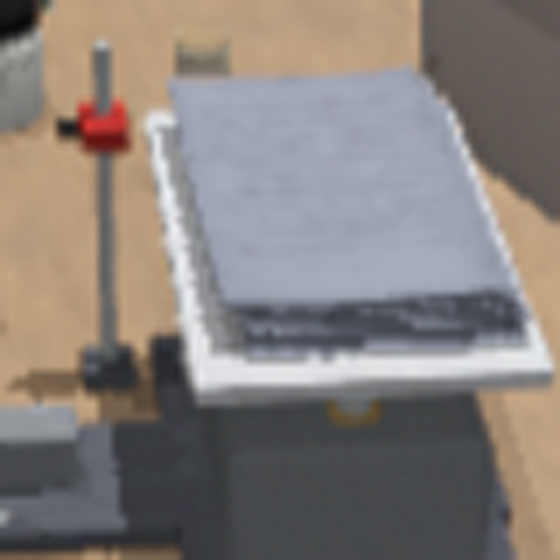

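View pics/top6z.png

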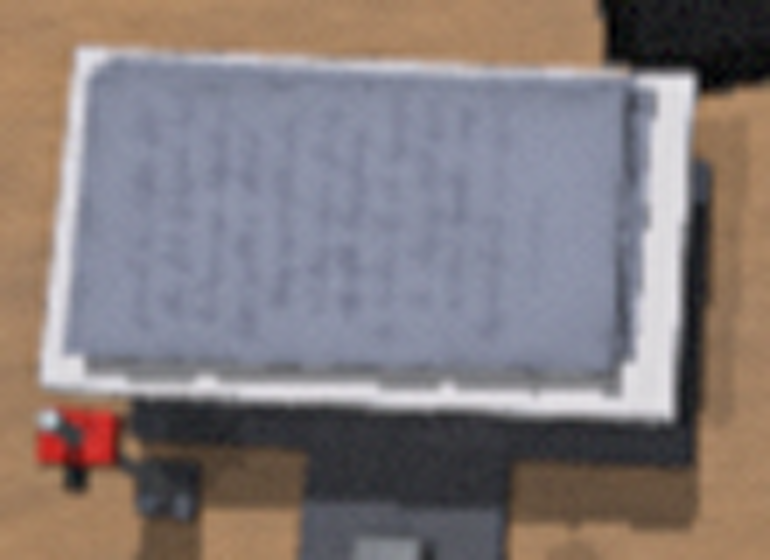

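View pics/side0z.png

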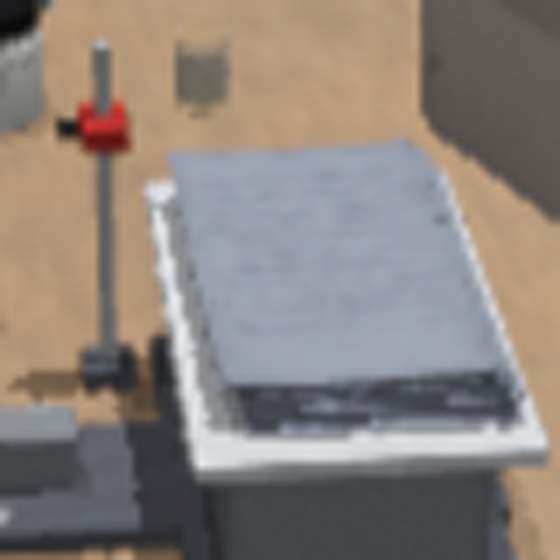

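```bash
python3 - <<'E'
import cv2,numpy as np
a=cv2.imread("pics/side6.png")[125:150,230:262];b=cv2.imread("pics/top6.png")[178:210,140:172]
t=cv2.imread("pics/top0.png")[178:210,140:172]
u=lambda i:cv2.resize(i,None,fx=16,fy=16,interpolation=cv2.INTER_CUBIC)
cv2.imwrite("pics/z1.png",u(a));cv2.imwrite("pics/z2.png",u(b))
E
```

```text
(no output)
```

View pics/z1.png

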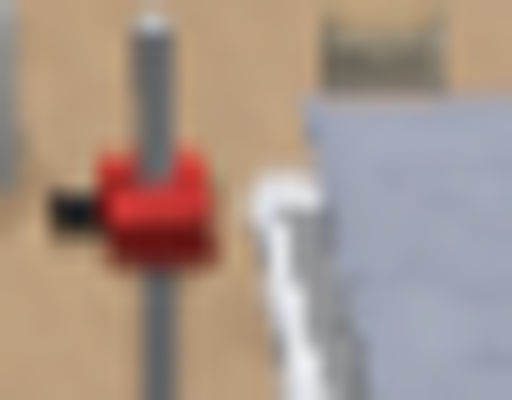

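View pics/z2.png

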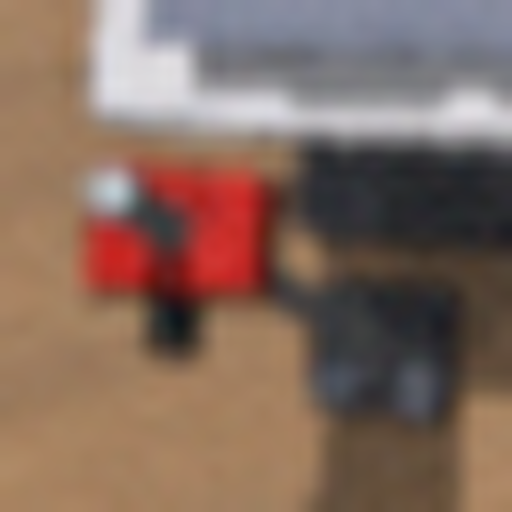

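```bash
python3 - <<'E'
from h import *
np.set_printoptions(precision=1,suppress=True)
S=env.camera_params("side");T=env.camera_params("top")
s=lambda x,y:((x+.5)/16-.5+230,(y+.5)/16-.5+125)
t=lambda x,y:((x+.5)/16-.5+140,(y+.5)/16-.5+178)
for n,a,b in [("nearfront",(108,212),(266,288)),("nearback",(210,208),(272,176)),("farfront",(97,155),(85,290)),("farback",(203,152),(90,162)),("posttop",(152,20),(112,188)),("plate corner",(255,180),(95,112))]:
    print(n,tri(ray(S,s(*a)),ray(T,t(*b))))
o,d=ray(S,s(155,182))
k=(348-o[1])/d[1];print(o+k*d)
E
```

```text
nearfront (array([571.5, 331.3, 137.4]), [np.float64(0.5421634908864283), np.float64(0.5421634908862968)])
nearback (array([591.1, 330.9, 136.8]), [np.float64(0.31381414405503394), np.float64(0.3138141440548942)])
farfront (array([573.1, 362.8, 135. ]), [np.float64(0.013465788973848904), np.float64(0.013465788973920938)])
farback (array([594.8, 362.9, 134. ]), [np.float64(0.5657322938233054), np.float64(0.565732293823142)])
posttop (array([583.1, 347.1, 169.7]), [np.float64(0.5686108342536229), np.float64(0.5686108342536842)])
plate corner (array([605.3, 365. , 126.2]), [np.float64(0.4182541096785166), np.float64(0.4182541096783598)])
[582.5 348.  135.2]
```

Emit:
drive_tool:
  motion:
    - [[0.0022,0.0102,0],[0,0,0]]
    - [[0.0042,0.0096,0],[0,0,0]]
    - [[0.0061,0.0085,0],[0,0,0]]
    - [[0.0077,0.007,0],[0,0,0]]
    - [[0.009,0.0053,0],[0,0,0]]
    - [[0.0099,0.0033,0],[0,0,0]]
    - [[0.0104,0.0011,0],[0,0,0]]
    - [[0.0104,-0.001,0],[0,0,0]]
    - [[0.01,-0.0032,0],[0,0,0]]
    - [[0.0091,-0.0052,0],[0,0,0]]

```text
time_s: 10.55
ee_pos: [496.6, 293.1, 123.4]
ee_rot: [-179.9, -0.2, 89.9]
force: [-0.6, 6.2, 6.0]
gripper_width: 23.3
```

Emit:
drive_tool:
  motion:
    - [[0.0078,-0.0069,0],[0,0,0]]
    - [[0.0062,-0.0085,0],[0,0,0]]
    - [[0.0043,-0.0095,0],[0,0,0]]
    - [[0.0022,-0.0102,0],[0,0,0]]
    - [[0,0,0],[0,0,0]]
    - [[0,0,0],[0,0,0]]
    - [[0,0,0],[0,0,0]]
    - [[0,0,0],[0,0,0]]
    - [[0,0,0],[0,0,0]]
    - [[0,0,0],[0,0,0]]

```text
time_s: 11.38
ee_pos: [519.1, 255.6, 123.6]
ee_rot: [179.8, 0.0, 90.0]
force: [5.1, 0.9, 6.4]
gripper_width: 23.6
```

```bash
python3 - <<'E'
from h import *
u=lambda i:cv2.resize(i,None,fx=16,fy=16,interpolation=cv2.INTER_CUBIC)
a=env.grab_frame("side")[:,:,::-1];cv2.imwrite("pics/side7.png",a)
b=env.grab_frame("top")[:,:,::-1];cv2.imwrite("pics/top7.png",b)
cv2.imwrite("pics/z3.png",np.hstack([u(a[125:150,230:255]),u(b[178:203,140:165])]))
w=env.grab_frame("wrist")[:,:,::-1];cv2.imwrite("pics/w7.png",w)
print(env.state()['ee_pos'],env.state()['force'])
E
```

```text
[519.15690433 255.59320793 123.59690689] [4.80583017 0.05768149 5.31967541]
```

View pics/z3.png

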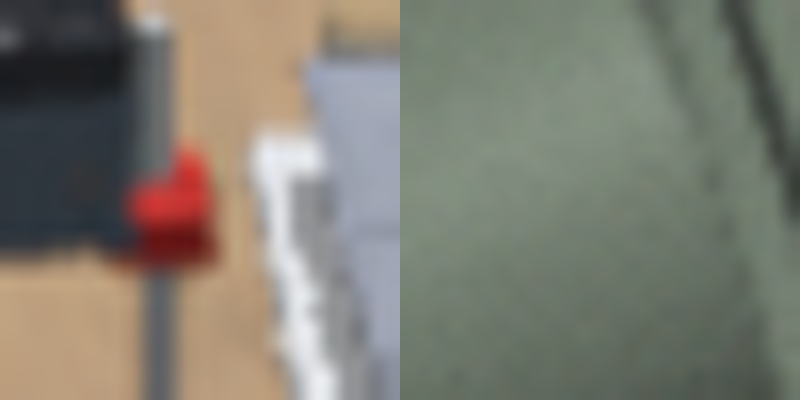

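View pics/side7.png

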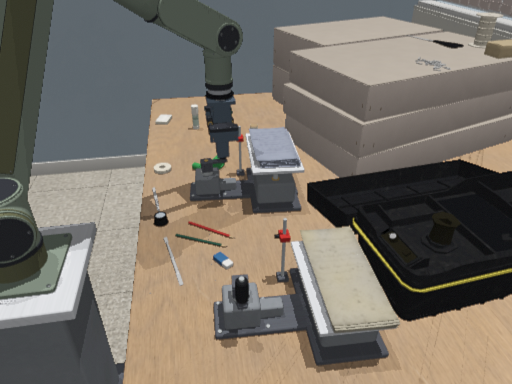

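View pics/top7.png

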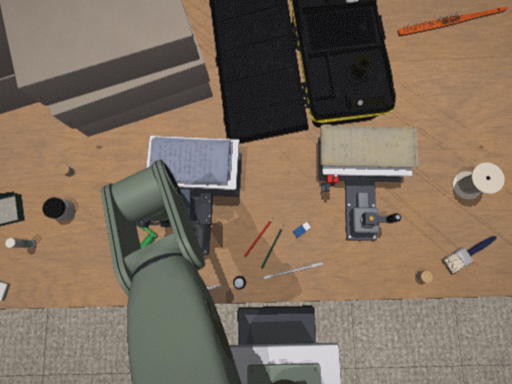

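Emit:
drive_tool:
  motion:
    - [[0,0,0],[0,0,0]]
    - [[0,0,0],[0,0,0]]
    - [[0,0,0],[0,0,0]]
    - [[0,0,0],[0,0,0]]
    - [[0,0,0.005],[0,0,0]]
    - [[0,0,0.015],[0,0,0]]
    - [[0,0,0.02],[0,0,0]]
    - [[0,0,0.025],[0,0,0]]
    - [[0,0,0.025],[0,0,0]]
    - [[0,0,0.025],[0,0,0]]
  claw: 0.5

```text
time_s: 12.37
ee_pos: [517.7, 256.2, 239.1]
ee_rot: [-179.9, 0.0, 90.0]
force: [1.1, 0.8, -0.3]
gripper_width: 45.7
```

Emit:
drive_tool:
  motion:
    - [[0.004,0.002,0],[0,0,-0.12]]
    - [[0.004,0.002,0],[0,0,-0.12]]
    - [[0.004,0.002,0],[0,0,-0.12]]
    - [[0.004,0.002,0],[0,0,-0.12]]
    - [[0.004,0.002,0],[0,0,-0.12]]
    - [[0.004,0.002,0],[0,0,-0.12]]
    - [[0.004,0.002,0],[0,0,-0.12]]
    - [[0.004,0.002,0],[0,0,-0.12]]
    - [[0.004,0.002,0],[0,0,-0.12]]
    - [[0.004,0.002,0],[0,0,-0.12]]

```text
time_s: 13.2
ee_pos: [558.0, 276.3, 238.0]
ee_rot: [180.0, 0.1, 20.9]
force: [-0.5, 0.1, 0.1]
gripper_width: 45.5
```

Emit:
drive_tool:
  motion:
    - [[0.004,0.002,0],[0,0,-0.12]]
    - [[0.004,0.002,0],[0,0,-0.12]]
    - [[0.004,0.002,0],[0,0,-0.12]]
    - [[0.004,0.002,0],[0,0,0]]
    - [[0.004,0.002,0],[0,0,0]]
    - [[0.004,0.002,0],[0,0,0]]
    - [[0,0,0],[0,0,0]]
    - [[0,0,0],[0,0,0]]
    - [[0,0,0],[0,0,0]]
    - [[0,0,0],[0,0,0]]

```text
time_s: 14.03
ee_pos: [582.1, 288.3, 238.0]
ee_rot: [180.0, 0.0, 0.6]
force: [0.4, -0.9, -0.2]
gripper_width: 45.5
```

```bash
python3 - <<'E'
from h import *
p=env.camera_params("wrist");np.save("wA.npy",p["pose"]);print(p["pose"])
print(proj(p,[582.7,348,135.5]),proj(p,[605,365,135]))
w=env.grab_frame("wrist")[:,:,::-1];cv2.imwrite("pics/wA.png",w)
print(env.state()['ee_pos'],env.state()['force'])
E
```

```text
[[ 9.99946366e-01  1.01167075e-02  2.21769172e-03  5.82797419e+02]
 [ 1.03390821e-02 -9.62506464e-01 -2.71061635e-01  3.64291848e+02]
 [-6.07708672e-04  2.71070026e-01 -9.62559438e-01  4.07459268e+02]
 [ 0.00000000e+00  0.00000000e+00  0.00000000e+00  1.00000000e+00]]
[252.54960342 121.75396739] [279.57057846 101.11965306]
[582.11204883 288.27723803 238.05434743] [-0.00244385 -0.07128164 -0.00221924]
```

View pics/wA.png

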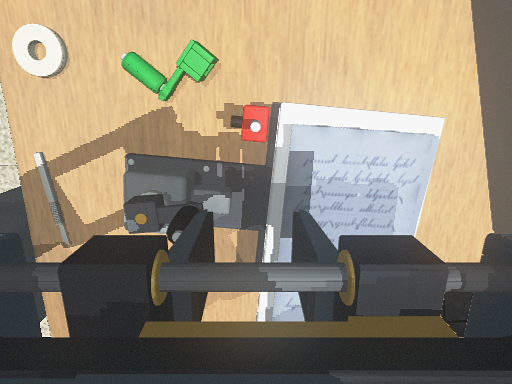

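Emit:
drive_tool:
  motion:
    - [[-0.015,0,-0.004],[0,0,0]]
    - [[-0.015,0,-0.004],[0,0,0]]
    - [[-0.015,0,-0.004],[0,0,0]]
    - [[-0.015,0,-0.004],[0,0,0]]
    - [[-0.015,0,-0.004],[0,0,0]]
    - [[-0.015,0,-0.004],[0,0,0]]
    - [[-0.015,0,-0.004],[0,0,0]]
    - [[-0.015,0,-0.004],[0,0,0]]
    - [[0,0,0],[0,0,0]]
    - [[0,0,0],[0,0,0]]

```text
time_s: 14.92
ee_pos: [462.2, 288.4, 206.4]
ee_rot: [-180.0, -0.1, 0.6]
force: [0.2, 0.1, 0.2]
gripper_width: 45.6
```

```bash
python3 - <<'E'
from h import *
p=env.camera_params("wrist");np.save("wB.npy",p["pose"])
w=env.grab_frame("wrist")[:,:,::-1];cv2.imwrite("pics/wB.png",w)
E
```

Emit:
drive_tool:
  motion:
    - [[0.025,0,0],[0,0,0]]
    - [[0.025,0,0],[0,0,0]]
    - [[0.025,0,0],[0,0,0]]
    - [[0.025,0,0],[0,0,0]]
    - [[0.025,0,0],[0,0,0]]
    - [[0.025,0,0],[0,0,0]]
    - [[0.025,0,0],[0,0,0]]
    - [[0.025,0,0],[0,0,0]]
    - [[0,0,0],[0,0,0]]
    - [[0,0,0],[0,0,0]]

```text
time_s: 15.8
ee_pos: [664.0, 287.8, 204.8]
ee_rot: [180.0, 0.0, 0.5]
force: [-0.8, 0.4, -1.0]
gripper_width: 45.3
```

```bash
python3 - <<'E'
from h import *
p=env.camera_params("wrist");np.save("wC.npy",p["pose"])
w=env.grab_frame("wrist")[:,:,::-1];cv2.imwrite("pics/wC.png",w)
print(env.state()["time_s"])
E
python3 - <<'E'
import cv2,numpy as np
b=cv2.imread("pics/wB.png");c=cv2.imread("pics/wC.png")
cv2.imwrite("pics/wBC.png",np.vstack([b[:230],c[:230]]))
E
```

```text
15.85
```

View pics/wBC.png

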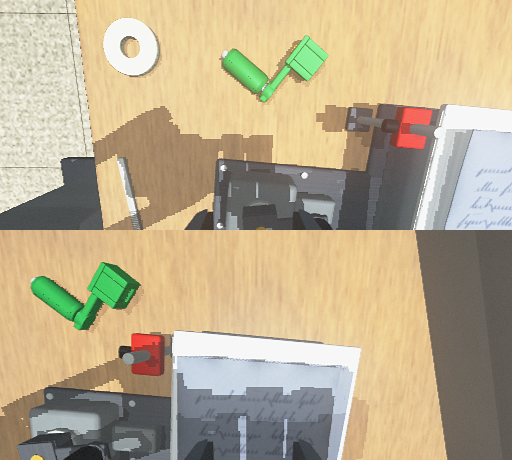

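```bash
python3 - <<'E'
import cv2,numpy as np
u=lambda i:cv2.resize(i,None,fx=8,fy=8,interpolation=cv2.INTER_CUBIC)
b=cv2.imread("pics/wB.png");c=cv2.imread("pics/wC.png");a=cv2.imread("pics/wA.png")
cv2.imwrite("pics/zB.png",u(b[95:165,385:465]))
cv2.imwrite("pics/zC.png",u(c[90:160,110:195]))
cv2.imwrite("pics/zA.png",u(a[90:160,225:305]))
E
```

```text
(no output)
```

View pics/zB.png

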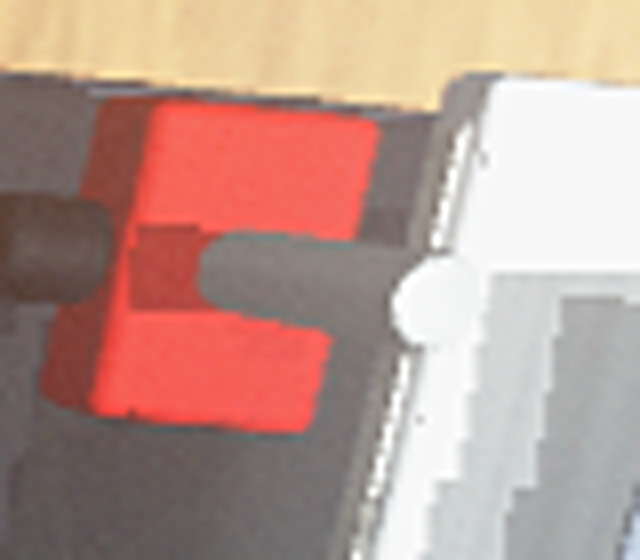

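View pics/zC.png

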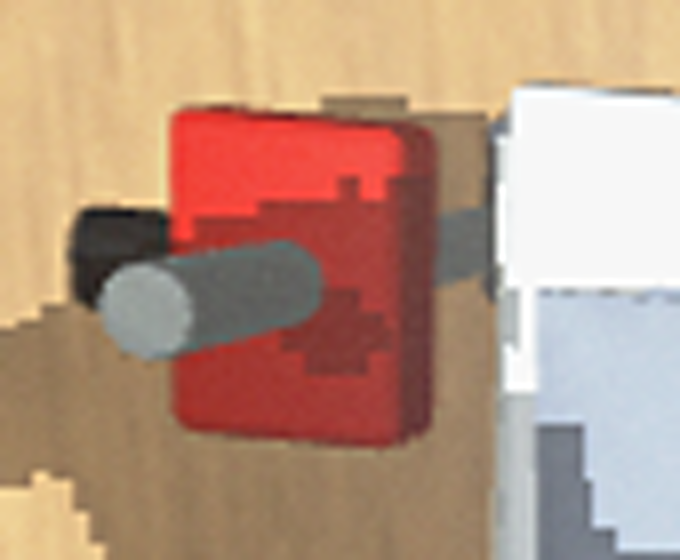

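View pics/zA.png

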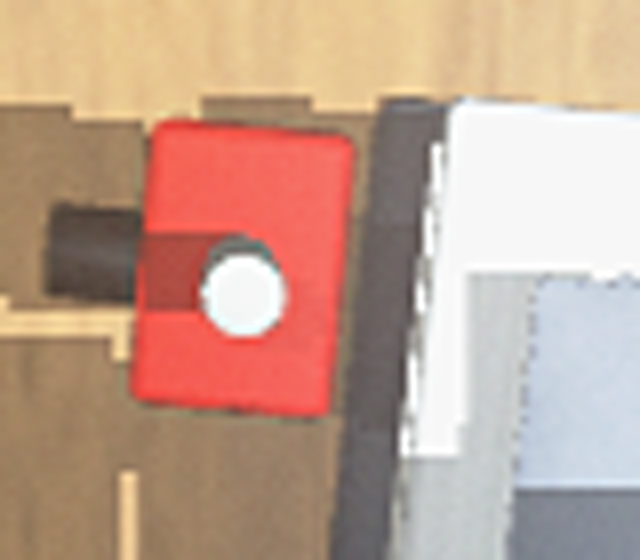

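```bash
python3 - <<'E'
from h import *
np.set_printoptions(precision=1,suppress=True)
W=env.camera_params("wrist")
off=dict(A=(225,90),B=(385,95),C=(110,90));cam={k:{**W,"pose":np.load(f"w{k}.npy")} for k in off}
def r(k,x,y): return ray(cam[k],((x+.5)/8-.5+off[k][0],(y+.5)/8-.5+off[k][1]))
pts=dict(FL=dict(A=(152,122),B=(155,105),C=(172,110)),FR=dict(A=(352,138),B=(378,120),C=(403,128)),NR=dict(A=(330,415),B=(310,430),C=(390,443)),NL=dict(A=(133,402),B=(95,412),C=(178,432)),PLATE=dict(A=(456,101),B=(492,81),C=(512,86)))
for n,d in pts.items(): 
    print(n,*tri(*[r(k,*v) for k,v in d.items()]),tri(r("B",*d["B"]),r("C",*d["C"]))[0])
E
```

```text
FL [575.2 361.7 133.8] [np.float64(0.14224937547239813), np.float64(0.28850875068863224), np.float64(0.25571874420793916)] [575.2 361.7 133.8]
FR [596.2 360.4 133.6] [np.float64(0.18498358606839693), np.float64(0.12183153556721718), np.float64(0.1762281456319878)] [596.3 360.4 133.6]
NR [593.8 331.6 135.3] [np.float64(0.4578993237124287), np.float64(0.20966246780726905), np.float64(0.296396501510241)] [593.5 331.6 135.4]
NL [573.2 332.7 134.5] [np.float64(0.11306202373693115), np.float64(0.28516786296046026), np.float64(0.229270165854792)] [573.2 332.7 134.4]
PLATE [606.6 364.1 133.2] [np.float64(0.21521548223940223), np.float64(0.2564851183420858), np.float64(0.2276096157917712)] [606.5 364.1 133.2]
```

Emit:
drive_tool:
  motion:
    - [[-0.011,-0.0025,0.005],[0,0,0.12]]
    - [[-0.011,-0.0025,0.005],[0,0,0.12]]
    - [[-0.011,-0.0025,0.005],[0,0,0.12]]
    - [[-0.011,-0.0025,0.005],[0,0,0.12]]
    - [[-0.011,-0.0025,0.005],[0,0,0.12]]
    - [[-0.011,-0.0025,0],[0,0,0.12]]
    - [[-0.011,-0.0025,0],[0,0,0.12]]
    - [[-0.011,-0.0025,0],[0,0,0.12]]
    - [[-0.011,-0.0025,0],[0,0,0.12]]
    - [[-0.011,-0.0025,0],[0,0,0.12]]

```text
time_s: 16.68
ee_pos: [550.8, 263.3, 231.6]
ee_rot: [180.0, -0.0, 69.7]
force: [-1.5, -0.5, -0.0]
gripper_width: 45.9
```

Emit:
drive_tool:
  motion:
    - [[-0.011,-0.0025,0],[0,0,0.12]]
    - [[-0.011,-0.0025,0],[0,0,0.12]]
    - [[-0.012,-0.002,0],[0,0,0.12]]
    - [[0,0,0],[0,0,0]]
    - [[0,0,0],[0,0,0]]
    - [[0,0,0],[0,0,0]]
    - [[0,0,0],[0,0,0]]
    - [[0,0,0],[0,0,0]]
    - [[0,0,0],[0,0,0]]
    - [[0,0,0],[0,0,0]]
  claw: 0.6

```text
time_s: 17.52
ee_pos: [518.6, 256.4, 230.7]
ee_rot: [-180.0, -0.0, 89.9]
force: [0.6, -0.4, 0.4]
gripper_width: 55.0
```

```bash
python3 - <<'E'
from h import *
p=env.camera_params("wrist");print(proj(p,[518.5,256,166]),proj(p,[468.8,251,112]))
w=env.grab_frame("wrist")[:,:,::-1];cv2.imwrite("pics/wD.png",w)
a=env.grab_frame("side")[:,:,::-1];cv2.imwrite("pics/side8c.png",cv2.resize(a[60:220,130:330],None,fx=3.7,fy=3.7,interpolation=cv2.INTER_CUBIC))
print(env.state()["ee_pos"],env.state()["ee_rot"])
E
```

```text
[252.91216477 201.8496988 ] [247.22877506 131.08110252]
[518.46545622 256.37754029 230.78204845] [-1.79985330e+02  1.64198913e-03  8.99342317e+01]
```

View pics/wD.png

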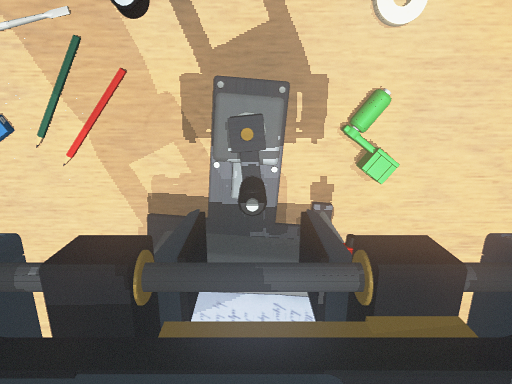

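View pics/side8c.png

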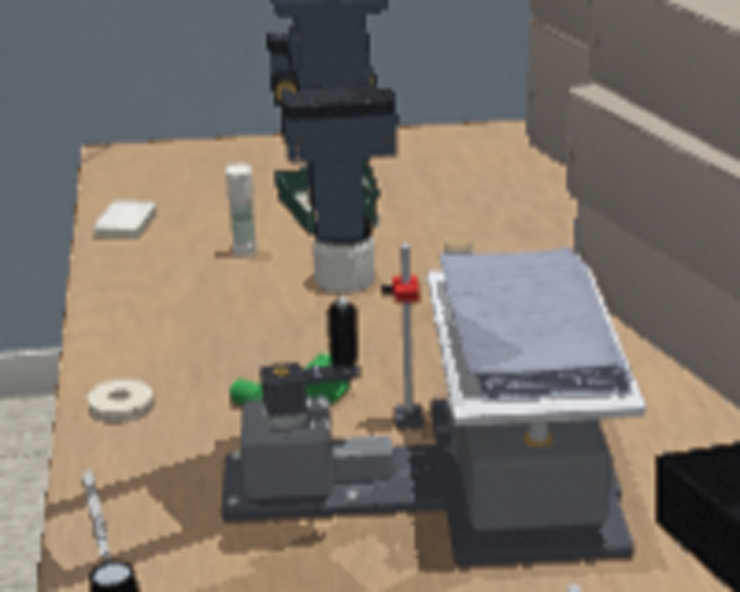

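Emit:
drive_tool:
  motion:
    - [[0,0,-0.015],[0,0,0]]
    - [[0,0,-0.02],[0,0,0]]
    - [[0,0,-0.02],[0,0,0]]
    - [[0,0,-0.02],[0,0,0]]
    - [[0,0,-0.016],[0,0,0]]
    - [[0,0,-0.01],[0,0,0]]
    - [[0,0,-0.007],[0,0,0]]
    - [[0,0,0],[0,0,0]]
    - [[0,0,0],[0,0,0]]
    - [[0,0,0],[0,0,0]]

```text
time_s: 18.45
ee_pos: [519.0, 256.7, 124.0]
ee_rot: [179.9, -0.1, 90.0]
force: [-0.6, 0.3, -0.1]
gripper_width: 54.5
```

Emit:
drive_tool:
  motion:
    - [[0,0,0],[0,0,0]]
    - [[0,0,0],[0,0,0]]
    - [[0,0,0],[0,0,0]]
    - [[0,0,0],[0,0,0]]
    - [[0,0,0],[0,0,0]]
    - [[0,0,0],[0,0,0]]
    - [[0,0,0],[0,0,0]]
    - [[0,0,0],[0,0,0]]
    - [[0,0,0],[0,0,0]]
    - [[0,0,0],[0,0,0]]
  claw: 0
  force: 15

```text
time_s: 19.28
ee_pos: [518.4, 256.4, 123.1]
ee_rot: [180.0, -0.0, 90.0]
force: [-0.4, 0.0, 2.1]
gripper_width: 23.3
```

Emit:
drive_tool:
  motion:
    - [[0.0003,-0.0048,0],[0,0,0]]
    - [[-0.0002,-0.0048,0],[0,0,0]]
    - [[-0.0006,-0.0048,0],[0,0,0]]
    - [[-0.0011,-0.0046,0],[0,0,0]]
    - [[0,0,0],[0,0,0]]
    - [[0,0,0],[0,0,0]]
    - [[0,0,0],[0,0,0]]
    - [[0,0,0],[0,0,0]]
    - [[0,0,0],[0,0,0]]
    - [[0,0,0],[0,0,0]]

```text
time_s: 20.12
ee_pos: [516.7, 237.0, 123.0]
ee_rot: [180.0, 0.0, 90.0]
force: [-0.2, -0.1, 3.2]
gripper_width: 23.5
```

Emit:
drive_tool:
  motion:
    - [[0,0,0],[0,0,0]]
    - [[0,0,0],[0,0,0]]
    - [[0,0,0],[0,0,0]]
    - [[0,0,0],[0,0,0]]
    - [[0,0,0.005],[0,0,0]]
    - [[0,0,0.015],[0,0,0]]
    - [[0,0,0.02],[0,0,0]]
    - [[0,0,0.025],[0,0,0]]
    - [[0,0,0.025],[0,0,0]]
    - [[0,0,0.025],[0,0,0]]
  claw: 0.5

```text
time_s: 20.95
ee_pos: [516.5, 237.3, 239.4]
ee_rot: [-180.0, 0.0, 90.0]
force: [0.4, 0.7, -1.1]
gripper_width: 45.6
```

Emit:
drive_tool:
  motion:
    - [[-0.0042,0.0039,0],[0,0,-0.12]]
    - [[-0.0042,0.0039,0],[0,0,-0.12]]
    - [[-0.0042,0.0039,0],[0,0,-0.12]]
    - [[-0.0042,0.0039,0],[0,0,-0.12]]
    - [[-0.0042,0.0039,0],[0,0,-0.12]]
    - [[-0.0042,0.0039,0],[0,0,-0.12]]
    - [[-0.0042,0.0039,0],[0,0,-0.12]]
    - [[-0.0042,0.0039,0],[0,0,-0.12]]
    - [[-0.0042,0.0039,0],[0,0,-0.12]]
    - [[-0.0042,0.0039,0],[0,0,-0.12]]

```text
time_s: 21.78
ee_pos: [474.5, 276.5, 238.3]
ee_rot: [180.0, -0.0, 20.9]
force: [1.1, -0.6, -1.0]
gripper_width: 45.5
```

Emit:
drive_tool:
  motion:
    - [[-0.0042,0.0039,-0.01],[0,0,-0.12]]
    - [[-0.0042,0.0039,-0.01],[0,0,-0.12]]
    - [[-0.0042,0.0039,-0.01],[0,0,-0.12]]
    - [[0,0,-0.002],[0,0,0]]
    - [[0,0,0],[0,0,0]]
    - [[0,0,0],[0,0,0]]
    - [[0,0,0],[0,0,0]]
    - [[0,0,0],[0,0,0]]
    - [[0,0,0],[0,0,0]]
    - [[0,0,0],[0,0,0]]

```text
time_s: 22.62
ee_pos: [462.4, 288.0, 206.3]
ee_rot: [-180.0, -0.0, 0.6]
force: [0.2, 0.2, 0.9]
gripper_width: 45.1
```

```bash
python3 - <<'E'
from h import *
p=env.camera_params("wrist");np.save("wE.npy",p["pose"])
w=env.grab_frame("wrist")[:,:,::-1];cv2.imwrite("pics/wE.png",w)
E
```

Emit:
drive_tool:
  motion:
    - [[0.025,0,0],[0,0,0]]
    - [[0.025,0,0],[0,0,0]]
    - [[0.025,0,0],[0,0,0]]
    - [[0.025,0,0],[0,0,0]]
    - [[0.025,0,0],[0,0,0]]
    - [[0.025,0,0],[0,0,0]]
    - [[0.025,0,0],[0,0,0]]
    - [[0.025,0,0],[0,0,0]]
    - [[0,0,0],[0,0,0]]
    - [[0,0,0],[0,0,0]]

```text
time_s: 23.5
ee_pos: [662.7, 287.7, 204.8]
ee_rot: [180.0, 0.1, 0.5]
force: [0.7, -0.2, 0.6]
gripper_width: 45.7
```

```bash
python3 - <<'E'
from h import *
p=env.camera_params("wrist");np.save("wF.npy",p["pose"])
w=env.grab_frame("wrist")[:,:,::-1];cv2.imwrite("pics/wF.png",w)
b=cv2.imread("pics/wE.png")
u=lambda i:cv2.resize(i,None,fx=8,fy=8,interpolation=cv2.INTER_CUBIC)
cv2.imwrite("pics/zE.png",u(b[95:165,385:465]));cv2.imwrite("pics/zF.png",u(w[90:160,110:195]))
a=env.grab_frame("side")[:,:,::-1];cv2.imwrite("pics/side9c.png",cv2.resize(a[60:220,130:330],None,fx=3.7,fy=3.7,interpolation=cv2.INTER_CUBIC))
print(env.state()["time_s"])
E
```

```text
23.6
```

View pics/zE.png

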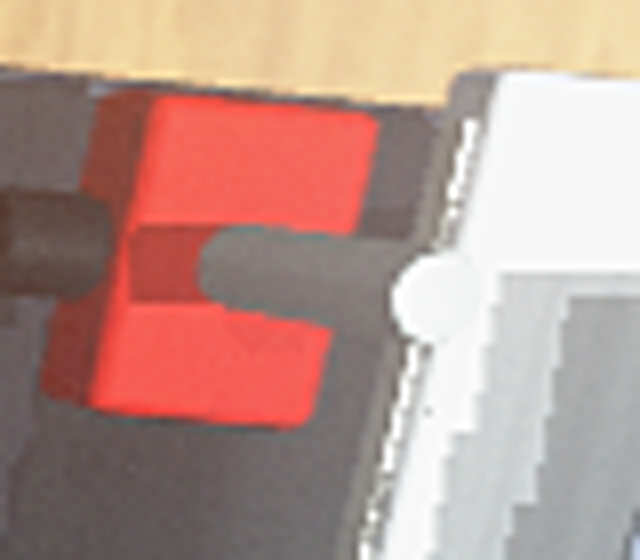

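View pics/zF.png

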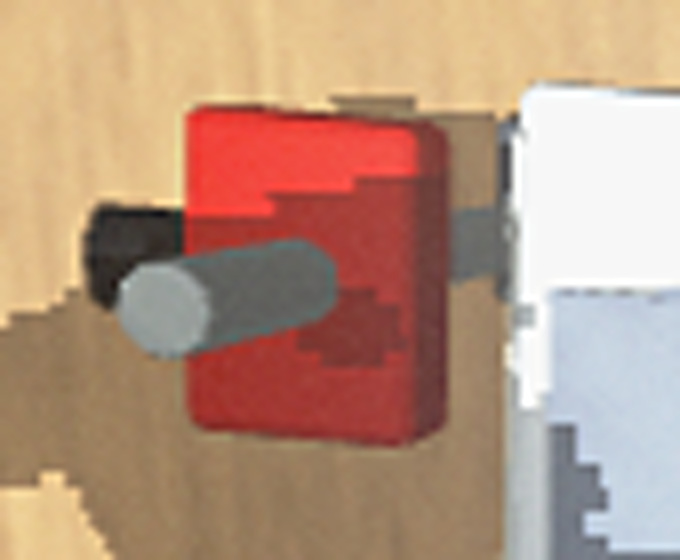

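View pics/side9c.png

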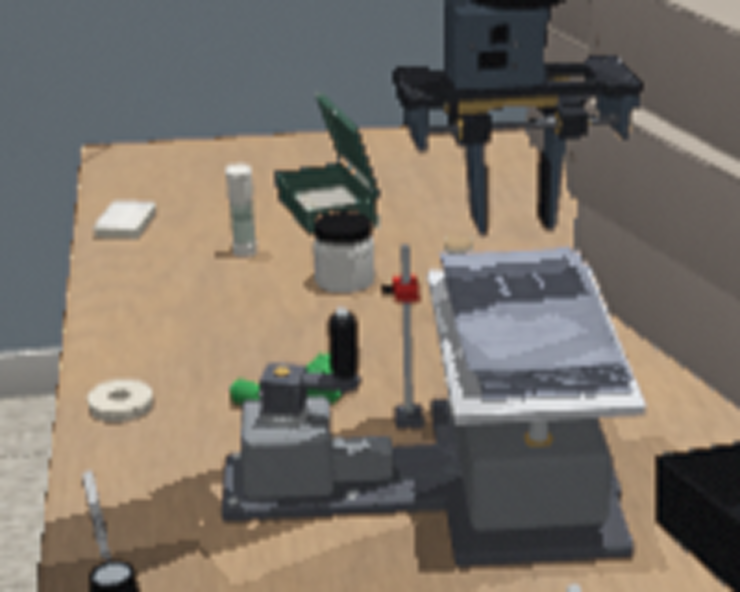

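```bash
python3 - <<'E'
from h import *
np.set_printoptions(precision=1,suppress=True)
W=env.camera_params("wrist")
off=dict(B=(385,95),C=(110,90),E=(385,95),F=(110,90));cam={k:{**W,"pose":np.load(f"w{k}.npy")} for k in off}
def r(k,x,y): return ray(cam[k],((x+.5)/8-.5+off[k][0],(y+.5)/8-.5+off[k][1]))
z=[]
for n,e,f in [("FL",(155,98),(188,108)),("FR",(378,115),(418,125)),("NR",(310,427),(405,443)),("NL",(95,407),(190,430)),("PL",(499,75),(522,86))]:
    x,q=tri(r("E",*e),r("F",*f));print(n,x,q[0])
# front top edge intersected at image rows: line x at given y
for k,l in cam.items(): print(k,l["pose"][:3,3])
E
```

```text
FL [575.3 361.8 133.8] 0.19505796144839102
FR [596.3 360.4 133.6] 0.19430659829381025
NR [593.6 331.5 135.4] 0.07743533513187092
NL [573.1 332.8 134.8] 0.24973487482382062
PL [606.4 364.1 134.6] 0.11836695884058823
B [462.7 364.4 375.8]
C [664.9 363.8 374.3]
E [463.  364.  375.8]
F [663.7 363.8 374.2]
```

```bash
python3 - <<'E'
from h import *
print(env.job_done())
E
```

```text
the job is handed in; nothing more can be done
None
```

I wound the blue-deed stand up about 2.53 turns clockwise and let go of the crank. I then handed the job in at about 24 s, with the gripper clear of everything. `job_done` gives no verdict, so what follows is from my own checks.

- **First pass:** After about 2.47 turns, three wrist views put the plate's top about 1.1 mm below the pointer's top (133.2 against 134.3 mm). I regrasped the crank and turned it about 22° more.
- **Level:** Two wrist views after that put the plate's top at 134.6 mm and the pointer's top face at 134.4 mm, averaged over its corners. The pointer corners disagree with each other (133.6 to 135.4 mm). Against the two nearest the plate corner, the plate is up to about 1 mm high. I judged that level within what the cameras can tell.
- **Stand and crank:** The last side picture shows the crank still seated on its shaft and the blue deed flat on the plate.
- **Left alone:** I never reached for the pointer, the green crank or the pale stand. The last picture shows the pointer still in place. I did not look at the pale stand again after the turning.
- **Forces:** The readings returned with each move stayed under about 7 N per axis while turning.

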